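# Roll the capacitor home in the test cradle and start the test

## Task

With the fingertips, push the big round capacitor can gently up the sloping gutter of the test cradle and over the crest, so that it settles in the seat against the black stop block and cannot roll back. Once it lies still there, press the round start button at that end of the cradle right down and let it come up again. Do not pinch or lift the can or let it leave the gutter, and leave the other things on the bench alone.

Things in the scene. Friction and masses are not known exactly. Their poses are not given: they have to be found in the camera images.
- cradle: Test cradle fixed to the bench: dark steel gutter on a base plate 335 x 100 mm. Origin on the bench top under the gutter's centre line; z up, x uphill along the gutter towards stop block and button; yaw varies. x and heights below are in this frame. Gutter 66 mm wide inside, kerbs 9 mm above its floor on both sides. Let go before the crest, the can rolls back down; past it, it rolls on into the seat and stays.
- low_end (a point): Top inner edge of the lip across the gutter's low end, 25 mm high, at x = -143 mm (lip 6 mm thick). Here the gutter floor is 15 mm high; it rises from here to the crest in a straight 7 degree ramp.
- crest (a point): Crest of the gutter floor, on its centre line: x = +45 mm, 38 mm high. Beyond it the floor falls at 9 degrees to the stop block (29.5 mm high there), forming the seat.
- stop_face (a point): Top edge of the upright face of the black stop block, x = +100 mm, 60 mm high; block 16 mm thick, to x = +116 mm. Behind it a grey box, x = +126 to +170 mm, 39 mm high, carries the start button.
- can: Screw-terminal capacitor: smooth aluminium cylinder, 45 mm diameter, 60 mm long (two 5 mm studs on one end), about 0.15 kg. Origin at its centre, own y along its axis (turns as it rolls). Lies across the gutter; starts against the low lip, centre at x = -127 mm, 40 mm high. On the ramp its centre is 22.6 mm above the floor below it; home, at x = +77.5 mm, 56 mm high.
- seat (a point): Point in the cradle where the can's centre is when it is home (x = +77.5 mm, 56 mm above the bench). The can moves easily when pushed along the gutter at about half its height, with about 1 N; pushed on its upper half it drags more.
- start_top (a point): Centre of the top face of the start button, 60 mm above the bench when up; the button is a grey round cap 22 mm in diameter in a black ring, pressed straight down.
- start (a joint): Travel of the start button in m: 0 up, 0.006 right down; sprung, needs about 4 N at full travel and comes up by itself. It counts as pressed from 0.0045.
- heatsink: Finned heatsink, 34 x 50 x 26 mm; origin under its centre. Leave alone.
- attenuator: Small round metal attenuator, 54 x 17 mm, lying; origin under its centre. Leave alone.
- flux_pot: Round tin with lid, 46 mm across, 22 mm high; origin under its centre. Leave alone.
- screwdriver_small: Small screwdriver lying, 124 mm long; origin under its middle. Leave alone.
Not all that is in view belongs to the job. Leave any pink or red look-alike of the can alone.

How it is judged:
On the way, in this order (a step that is already met when the one before it is completed fails the run):
1. the can lies still in the seat against the stop block (x of can in the frame of cradle between 0.072 and 0.083 m and z of can in the frame of cradle between 0.05 and 0.062 m and angle between the y axis of can and the y axis of cradle, either way round below 0.15 rad and linear speed of can below 0.02 m/s and value of joint start below 0.0015 m), for 0.3 s.
2. the start button is pressed right down while the can lies home (x of can in the frame of cradle between 0.072 and 0.083 m and z of can in the frame of cradle between 0.05 and 0.062 m and angle between the y axis of can and the y axis of cradle, either way round below 0.15 rad and value of joint start above 0.0045 m), for 0.05 s.
At the end, for the whole second after the job is handed in: The can lies at rest (under 20 mm/s) in the seat: its centre 72 to 83 mm along the cradle's x (home is 77.5 mm), 50 to 62 mm above the bench, its axis within 0.15 rad of square across the gutter; and the start button is up again (within 1.5 mm) (all of step 1); the robot touches nothing.
It fails at once if the can is lifted (its centre more than 75 mm above the bench; rolling over the crest it is at 61 mm) (z of can in the frame of cradle above 0.075 m).
It fails at once if the can leaves the gutter (z of can in the frame of cradle below 0.03 m or y of can in the frame of cradle above 0.02 m or y of can in the frame of cradle below -0.02 m).
It fails at once if the can is pushed or squeezed with more than 25 N (contact force between the fingers and can above 25 N).
It fails at once if the start button is pressed before the can lies home (value of joint start above 0.0045 m and not (x of can in the frame of cradle between 0.072 and 0.083 m and z of can in the frame of cradle between 0.05 and 0.062 m and angle between the y axis of can and the y axis of cradle, either way round below 0.15 rad)).
It fails at once if another thing on the bench is moved by more than 20 mm (distance of any of heatsink, attenuator, flux_pot, screwdriver_small from where it was at the start of the episode above 0.02 m).
It also fails if it takes over 48 s, if anything falls off the work surface, if the arm or the gripper's body presses on something with over 40 N, if the wrist force passes 120 N, or if a joint passes its speed limit or range.

## Robot

A 6-joint arm with a two-finger parallel gripper is mounted at the origin on a cart in front of the work surface, level with it; the furniture and walls round the work are solid. World frame = base frame: x ahead of the robot, y to its left, z up, the work surface at z = 0. Lengths are in m, angles in rad, forces in N, time in s.
With the tool pointing down it reaches from about 0.275 to 0.825 m from the base axis. Payload 4.9 kg.
Tool frame: the origin (TCP) lies midway between the tips of the shut fingers; the grasp point (between the pads) lies 19 mm behind it (grip_point_offset is the distance from the TCP to the grasp point, in m); z points along the fingers, x is the direction in which the jaws open and shut, and the axes are right-handed (so a half turn about z gives the same grasp; the last joint's range is limited). The gripper opens to 85 mm and grips with 20 to 120 N. Pads are 22 mm wide; open, the fingers measure 114 mm over their backs; the gripper's body (76 mm by 85 mm) begins 54 mm behind the grasp point. The pads swing forward as they close: fully open they stand 13 mm farther back than shut.
Start: joints at [1.09, 0.326, -0.193, 1.052, 0, 1.437], TCP at [0.187, 0.517, 0.231] pointing down, gripper open.
Joint ranges: [-2.65, 2.65], [-0.97, 1.79], [-1.3, 1.35], [-1.93, 2.1], [-1.47, 1.37], [-3.14, 3.14]. Speed limits (rad/s): [2.57, 2.57, 3.14, 3.14, 3.14, 3.14].

## Interface

Orientations are given as a rotation vector (axis times angle).
In Python, from cell import * gives the robot as it stands. Calls block until the motion is done:
- movep(position, orientation): joint-space move of the TCP to a pose.
- move_l(position, velocity=0.15, rot=None, until_force=None): straight line of the TCP; rot=None keeps the orientation; velocity is the mean speed in m/s. With until_force (N) it stops when the force on the tool has changed by that much, and returns True; else False.
- set_joints(angles): joint-space move.
- let_go() and grab(newtons=None): open the fingers fully, or close them until they stop; newtons is the grip in N (None keeps the last).
- sleep(seconds).
- ik(position, orientation): joint angles nearest the present ones, or None.
- get_state(): the state.
- grab_frame(name): name is "side" or "top" or "wrist"; returns a dict with "img" (384x512x3 uint8, red, green, blue), "fx", "fy", "cx", "cy" (pixels), "cam_to_world" (4x4, takes a point from camera to world coordinates); the wrist camera has in their place "T_tool_cam" (4x4, takes a point from camera to tool coordinates, whose origin is the TCP and whose axes are the tool frame's). Camera axes: x right, y down, z forward; pixel columns grow to the right and rows downward; lengths in m; the calibration is good to about 2 mm. A picture is of the moment at which its call begins: read the wrist's pose just before it. There is no depth.
A pose or a line that the arm cannot do raises MotionError and nothing moves.
- sign_off(): hands the job in, once; it reports no verdict.
Trained networks look in the newest picture that a camera, given by its name, has taken for a name from the list of things; names that differ only in an ending like _2 or _b are one class to them, and where a whole thing is asked for, a point or a joint stands for the part that bears it (a point fixed in the world has none). Each returns a list of dicts, best first, with "score" (0 to 1); they miss things now and then, are a little off and sometimes report something else, mostly with a low value. They report only what shows in the picture. A call takes as long as a camera call. They do not tell look-alikes from the thing itself.
- spot_in(camera, name): "centre" ([column, row] in pixels, amid what is visible of it).
- silhouettes(camera, name): "mask" (384x512 bool, what is visible of it) and "centre" ([column, row] in pixels, amid what is visible of it).
- tip_of(camera, name): "centre" ([column, row] in pixels: a listed point, or the origin of a listed thing).
The state is a dict: "clock": time; "q": joint angles; "joint_velocities": joint speeds; "tau": joint torques, N m; "position": TCP position; "eef_rot": TCP orientation; "contact_force": force on the tool from outside, world axes, zero at the start; "wrist_torque": the same for the moment, N m; "finger_gap": opening from 0.0 (shut) to 1.0 (fully open).
Only numpy, scipy, OpenCV 4.12 (cv2) and the standard library are available. Lean on these libraries where they do the work, as an engineer would, in place of code of your own. Each camera call takes 0.05 s, during which the arm holds its last target.

## Working session

There is one attempt and no reset: what is moved stays moved. The work goes in short steps, each a Python script; the robot and the scene stay as the last script left them, time stands still between calls to the robot, and variables do not carry over. Pictures are saved under pics/ and viewed, and the job is handed in when it is done.

```bash
mkdir -p pics
cat > h.py <<'E'
from cell import *
import numpy as np, cv2
def save(n,img,s=1.5):
    cv2.imwrite('pics/'+n, cv2.resize(img[:,:,::-1],None,fx=s,fy=s,interpolation=cv2.INTER_CUBIC))
def ray(f,px,T=None):
    T=np.array(f["cam_to_world"]) if T is None else T
    d=np.array([(px[0]-f["cx"])/f["fx"],(px[1]-f["cy"])/f["fy"],1.])
    return T[:3,3],T[:3,:3]@d
def atz(f,px,z,T=None):
    o,d=ray(f,px,T); return o+d*(z-o[2])/d[2]
def proj(f,p):
    T=np.linalg.inv(np.array(f["cam_to_world"])); c=T[:3,:3]@np.array(p)+T[:3,3]
    return np.array([f["fx"]*c[0]/c[2]+f["cx"],f["fy"]*c[1]/c[2]+f["cy"]])
E
python3 - <<'E'
from h import *
s=get_state();print(s)
Z=dict(low_end=.025,crest=.038,stop_face=.06,can=.04,start_top=.06,cradle=0)
for c in("top","side"):
    f=grab_frame(c);save(c+"0.png",f["img"])
    print(c,np.round(np.array(f["cam_to_world"]),3).tolist(),f["fx"])
    for n in Z:
        for r in tip_of(c,n)[:3]:
            print(n,np.round(r["centre"],1),round(r["score"],2),np.round(atz(f,r["centre"],Z[n]),4))
E
```

```text
{'clock': 0.0, 'q': array([ 1.08978503e+00,  3.26934064e-01, -1.93597206e-01,  1.05198968e+00,
        1.45223990e-05,  1.43664887e+00]), 'joint_velocities': array([-1.42151311e-03,  1.12694934e-03, -2.54239170e-05, -6.09453925e-05,
       -1.34303490e-03, -1.29612232e-04]), 'tau': array([ 1.35495506e-03, -4.43398082e+01,  2.62442815e+01,  1.54794753e-02,
       -3.35765890e-05, -1.16823398e-05]), 'position': array([0.18665806, 0.51673726, 0.23050212]), 'eef_rot': array([ 2.57081721e+00,  1.80432706e+00, -2.41550626e-03]), 'contact_force': array([-0.35727606, -0.45945459, -0.26950821]), 'wrist_torque': array([ 0.00583884, -0.06225359, -0.00626946]), 'finger_gap': 1.0006797981589883}
top [[-0.023, -0.984, 0.176, 0.313], [-0.999, 0.027, 0.018, -0.007], [-0.022, -0.175, -0.984, 1.154], [0.0, 0.0, 0.0, 1.0]] 468.0024088439532
low_end [320.5 170.9] 0.95 [ 0.5822 -0.1404  0.025 ]
crest [245.3 189.6] 0.66 [0.5376 0.0456 0.038 ]
stop_face [226.6 190.7] 0.74 [0.5317 0.0893 0.06  ]
can [309.4 253.8] 0.72 [ 0.3784 -0.1033  0.04  ]
can [260.9 187.2] 0.68 [0.5421 0.0075 0.04  ]
can [362.2 231.7] 0.64 [ 0.4276 -0.2306  0.04  ]
start_top [209.  196.1] 0.58 [0.5198 0.1314 0.06  ]
cradle [262.8 189.2] 0.72 [0.5451 0.0034 0.    ]
side [[0.999, 0.032, -0.016, 0.531], [0.03, -0.501, 0.865, -0.891], [0.02, -0.865, -0.501, 0.604], [0.0, 0.0, 0.0, 1.0]] 433.1442637946206
low_end [283.8 251.4] 0.79 [ 0.5774 -0.1411  0.025 ]
crest [268.8 199.8] 0.86 [0.543  0.0524 0.038 ]
stop_face [266.2 185.6] 0.85 [0.5353 0.0865 0.06  ]
can [201.5 242.8] 0.74 [ 0.3992 -0.1403  0.04  ]
can [284.9 239.2] 0.68 [ 0.5796 -0.1169  0.04  ]
can [208.3 317.2] 0.62 [ 0.4412 -0.3526  0.04  ]
start_top [258.3 178.4] 0.38 [0.5138 0.1245 0.06  ]
cradle [271.  224.6] 0.75 [ 0.5501 -0.0031  0.    ]
```

View pics/top0.png

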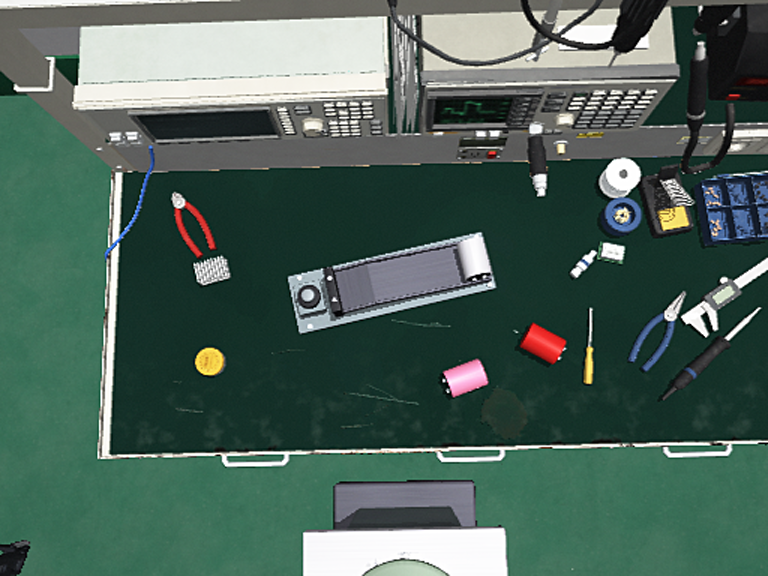

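View pics/side0.png

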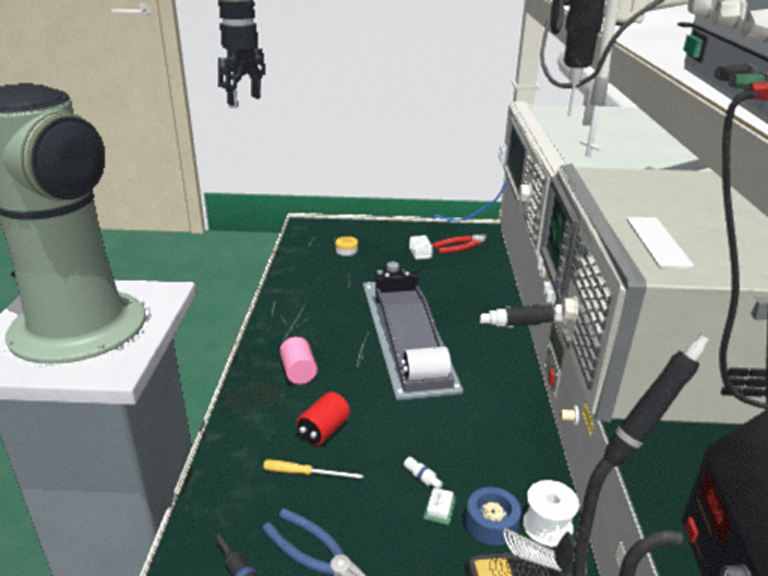

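The top image shows the aluminium can at about (475,260) of the enlarged picture, lying in the low end of the gutter. A pink cylinder at (465,378) and a red one at (542,343) lie on the bench, and these are the look-alikes. The can meant is the grey aluminium one in the cradle. Next I'll fit the cradle pose and check it in enlarged crops.

```bash
cat > fit.py <<'E'
from h import *
from scipy.optimize import least_squares
P=dict(low_end=(-.143,0,.025),crest=(.045,0,.038),stop_face=(.1,0,.06),start_top=(.148,0,.06))
E
python3 - <<'E'
from fit import *
F={};obs=[]
for c in("top","side"):
    F[c]=f=grab_frame(c)
    for n in P:
        r=tip_of(c,n)
        if r: obs.append((c,n,np.array(r[0]["centre"])))
def W(v,p):
    c,s=np.cos(v[2]),np.sin(v[2]); return np.array([v[0]+c*p[0]-s*p[1],v[1]+s*p[0]+c*p[1],p[2]])
def res(v): return np.concatenate([proj(F[c],W(v,P[n]))-o for c,n,o in obs])
r=least_squares(res,[.55,0,1.8],loss='soft_l1');print(r.x);
for (c,n,o),e in zip(obs,res(r.x).reshape(-1,2)):print(c,n,np.round(e,1))
v=r.x
for c,(x0,y0,w,h) in dict(top=(180,140,160,100),side=(225,165,100,105)).items():
    k=5
    f=F[c];im=cv2.resize(f["img"][y0:y0+h,x0:x0+w],None,fx=k,fy=k,interpolation=cv2.INTER_CUBIC)
    im0=im.copy()
    def pt(p): q=(proj(f,W(v,p))-[x0,y0]+.5)*k; return tuple(int(t) for t in q)
    def pl(ps,col,cl=True): cv2.polylines(im,[np.array([pt(p) for p in ps])],cl,col,1)
    for x in(-.143,.1,.116): 
        z=.025 if x<0 else .06
        pl([(x,-.033,z),(x,.033,z)],(255,255,0),False)
    pl([(.045,-.033,.038),(.045,.033,.038)],(0,255,0),False)
    pl([(.126,-.022,.039),(.17,-.022,.039),(.17,.022,.039),(.126,.022,.039)],(0,255,255))
    pl([(.148+.011*np.cos(a),.011*np.sin(a),.06) for a in np.linspace(0,6.28,24)],(255,0,0))
    pl([(-.127,-.03,.04),(-.127,.03,.04)],(255,0,255),False)
    pl([(-.127,-.03,.0625),(-.127,.03,.0625)],(255,0,255),False)
    pl([(-.16,-.05,.004),(.175,-.05,.004),(.175,.05,.004),(-.16,.05,.004)],(255,128,0))
    cv2.imwrite(f'pics/fit_{c}.png',im[:,:,::-1])
E
```

```text
[ 0.55533126 -0.00661691  1.80449746]
top low_end [ 0.6 -2.3]
top crest [ 2.2 -0.6]
top stop_face [-1.4 -0.8]
top start_top [-1.7  1. ]
side low_end [-0.4  0.7]
side crest [-1.8  2.5]
side stop_face [-1.3 -0.5]
side start_top [ 1.5 -5.8]
```

View pics/fit_top.png

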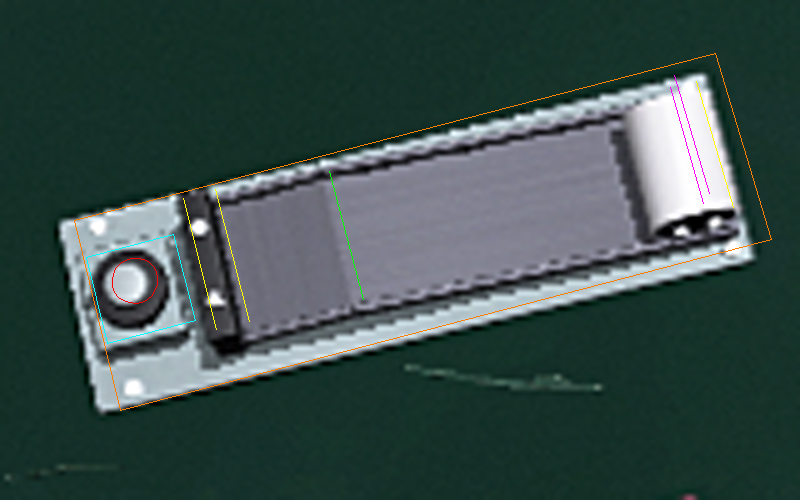

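View pics/fit_side.png

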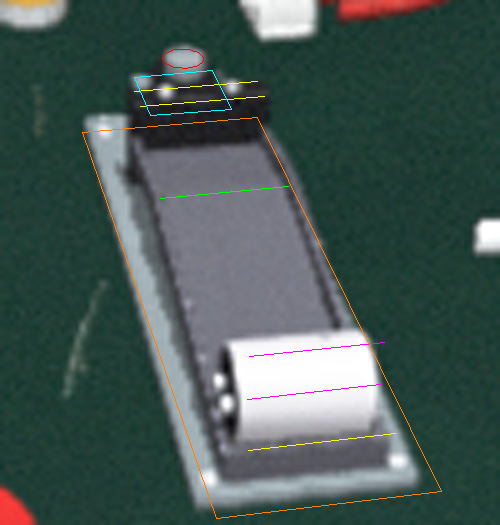

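The network points disagree with the visible edges by a few mm: in both views the overlay sits off the plate. I'll close the fingers and look with the wrist camera from above, which is sharper.

```bash
cat >> h.py <<'E'
from scipy.spatial.transform import Rotation as R
def rv(ang): # tool down, tool x at world angle ang
    x=np.array([np.cos(ang),np.sin(ang),0]);z=np.array([0,0,-1.]);y=np.cross(z,x)
    return R.from_matrix(np.stack([x,y,z],1)).as_rotvec()
def wrist(n):
    s=get_state();f=grab_frame("wrist")
    T=np.eye(4);T[:3,:3]=R.from_rotvec(s["eef_rot"]).as_matrix();T[:3,3]=s["position"]
    f["cam_to_world"]=T@np.array(f["T_tool_cam"]); save(n,f["img"],1.5)
    np.savez('pics/'+n+'.npz',img=f["img"],T=f["cam_to_world"],k=[f[a] for a in("fx","fy","cx","cy")])
    return f
E
python3 - <<'E'
from h import *
f=grab_frame("wrist");print(np.round(f["T_tool_cam"],3),f["fx"])
for a in(.2337,.2337-np.pi):
    print(a,ik([.55,0,.3],rv(a)),ik([.59,-.17,.1],rv(a)),ik([.52,.13,.1],rv(a)))
grab(20)
print(get_state()["clock"],get_state()["finger_gap"])
E
```

```text
[[ 1.    -0.001 -0.    -0.001]
 [ 0.001  0.958  0.286 -0.072]
 [ 0.    -0.286  0.958 -0.142]
 [ 0.     0.     0.     1.   ]] 322.70986515695245
0.2337 [-0.13422082  0.29119318 -0.06532893  1.21427421  0.          1.2028755 ] [-0.40069479  0.55235715 -0.19302635  0.82541282  0.          0.93640153] [ 0.10723099  0.42654077 -0.41110714  0.73314842  0.          1.44432731]
-2.9078926535897933 [-0.13422082  0.29119318 -0.06532893  1.21427421  0.         -1.93871715] [-0.40069479  0.55235715 -0.19302635  0.82541282  0.         -2.20519112] [ 0.10723099  0.42654077 -0.41110714  0.73314842  0.         -1.69726534]
2.0167 -0.0001851417386938345
```

Run:
```python
from h import *
a=.2337
movep([.548,0,.20],rv(a)); f=wrist("w1.png")
for n in("low_end","crest","stop_face","start_top","can"):
    for r in tip_of("wrist",n)[:2]: print(n,np.round(r["centre"],1),round(r["score"],2))
print(get_state()["clock"])
```

```text
crest [256. 129.] 0.98
stop_face [259.4  63.1] 0.61
can [ 79.4 227.1] 0.75
4.575
```

View pics/w1.png

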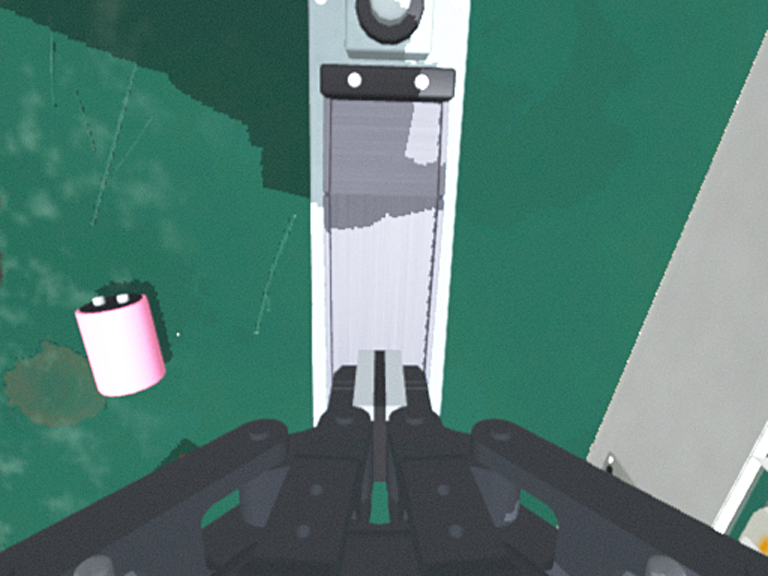

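The wrist image shows the cradle nearly upright in the picture, so the yaw is about right. The stop block is at (388,82), the crest line at (385,195) and the button ring at (390,10). I need one view farther downhill and one farther uphill.

Run:
```python
from h import *
a=.2337
movep([.53,.06,.20],rv(a)); f=wrist("w2.png")
for n in("low_end","crest","stop_face","start_top","can"):
    for r in tip_of("wrist",n)[:2]: print(n,np.round(r["centre"],1),round(r["score"],2))
movep([.60,-.24,.20],rv(a)); f=wrist("w3.png")
for n in("low_end","crest","stop_face","start_top","can"):
    for r in tip_of("wrist",n)[:2]: print(n,np.round(r["centre"],1),round(r["score"],2))
print(get_state()["clock"])
```

```text
crest [258.8 193.3] 0.6
stop_face [262.4 144. ] 0.74
start_top [265.8  85.3] 0.87
can [ 92.5 276.6] 0.69
can [252.8 338.4] 0.6
low_end [253.1  67. ] 0.78
crest [ 92.4 191.6] 0.22
can [ 93.3 124.2] 0.76
can [254.8  40.7] 0.71
6.7083
```

View pics/w2.png

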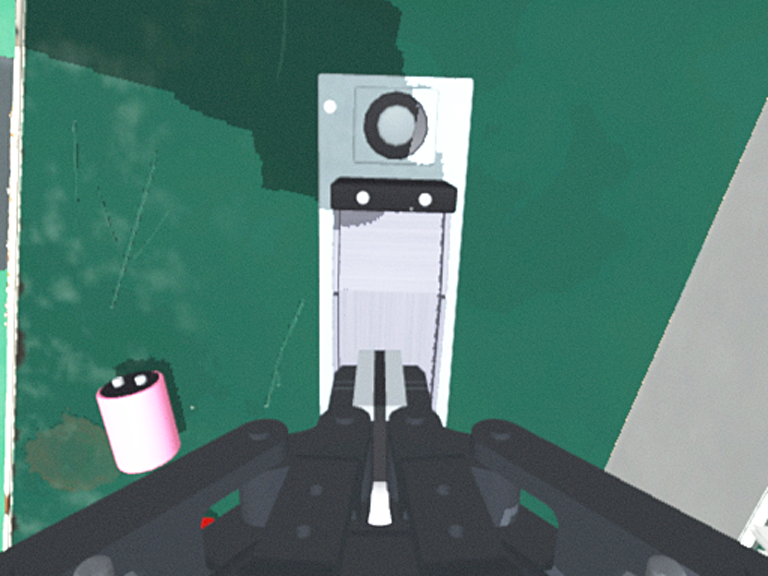

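View pics/w3.png

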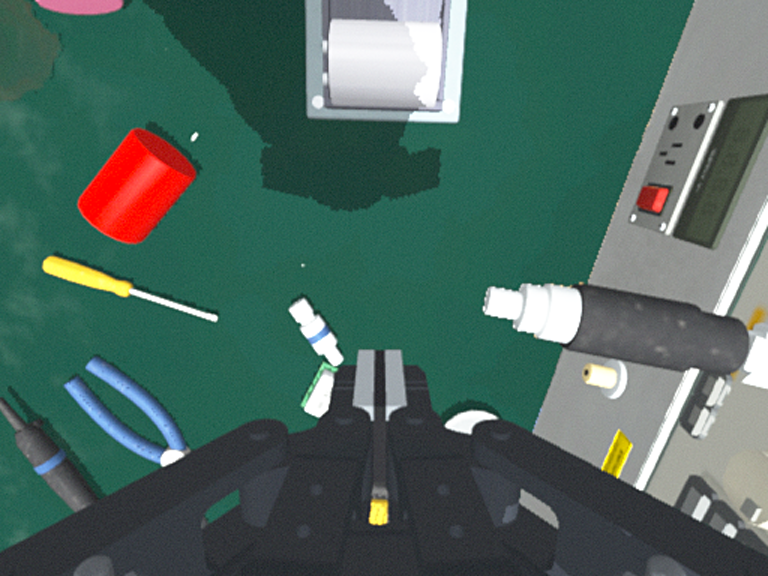

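w2 shows the button centre at (397,127), the stop block at (393,195), the crest notches at (336,294) and (443,296), and the plate corners at (319,75) and (473,79). w3 shows the can at (384,63) against the lip and the plate corners at (308,122) and (460,122). I'll refit from these.

```bash
cat > fit2.py <<'E'
from h import *
from scipy.optimize import least_squares
def ld(n):
    d=np.load('pics/'+n+'.npz');return dict(zip(("fx","fy","cx","cy"),d['k']),cam_to_world=d['T'],img=d['img'])
F=dict(w1=ld("w1.png"),w2=ld("w2.png"),w3=ld("w3.png"),top=grab_frame("top"),side=grab_frame("side"))
w=lambda x,y:(x/1.5-.17,y/1.5-.17)
t=lambda x,y:(180+x/5-.4,140+y/5-.4); s=lambda x,y:(225+x/5-.4,165+y/5-.4)
zp=.006
O=[("w2",(.148,0,.06),w(397,127),1),("w2",("e",-.05+0,zp),w(473,79),1),("w2",("e",.05,zp),w(319,75),1),
 ("w3",("b",.05,zp),w(308,122),1),("w3",("b",-.05,zp),w(460,122),1),
 ("w2",(.045,.033,.042),w(336,294),1),("w2",(.045,-.033,.042),w(443,296),1),
 ("w1",(.045,.033,.042),w(328,194),1),("w1",(.045,-.033,.042),w(443,194),1),
 ("w2",(.1,0,.06),w(394,210),.5),
 ("top",("e",.05,zp),t(98,410),1),("top",("e",-.05,zp),t(62,220),1),("top",("b",.05,zp),t(750,260),1),("top",("b",-.05,zp),t(705,73),1),
 ("top",(.148,0,.06),t(132,281),1),("side",(.148,0,.06),s(184,58),1),
 ("side",("b",.05,zp),s(200,506),1),("side",("b",-.05,zp),s(418,484),1),("side",("e",.05,zp),s(85,118),1)]
def W(v,p):
    x=p[0]
    if x=="e": x=v[3]
    if x=="b": x=v[3]-.335
    c,s_=np.cos(v[2]),np.sin(v[2]); return np.array([v[0]+c*x-s_*p[1],v[1]+s_*x+c*p[1],p[2]])
wt=lambda c:1/1.2 if c[0]=="w" else 1/.5
def res(v): return np.concatenate([(proj(F[c],W(v,p))-o)*k*wt(c) for c,p,o,k in O])
r=least_squares(res,[.55,0,1.8,.175],loss='soft_l1');v=r.x
E
python3 - <<'E'
from fit2 import *
print(np.round(v,4))
for c,p,o,k in O: print(c,p,np.round(proj(F[c],W(v,p))-o,1))
for sub in(("w",),("t","s")):
    rr=least_squares(lambda u:np.concatenate([(proj(F[c],W(u,p))-o)*k for c,p,o,k in O if c[0] in sub]),v);print(sub,np.round(rr.x,4))
np.save('cradle.npy',v)
for c in("w2","w3"):
    f=F[c];k=1.5;im=cv2.resize(f["img"],None,fx=k,fy=k,interpolation=cv2.INTER_CUBIC)
    def pl(ps,col,cl=True): cv2.polylines(im,[np.array([((proj(f,W(v,p))+.17)*k).astype(int) for p in ps])],cl,col,1)
    for x in(-.143,.1,.116):
        z=.025 if x<0 else .06
        pl([(x,-.033,z),(x,.033,z)],(255,0,0),False)
    pl([(.045,-.033,.038),(.045,.033,.038)],(0,255,0),False)
    pl([(.126,-.022,.039),(.17,-.022,.039),(.17,.022,.039),(.126,.022,.039)],(0,255,255))
    pl([(.148+.011*np.cos(a),.011*np.sin(a),.06) for a in np.linspace(0,6.28,24)],(255,0,0))
    pl([(-.127,-.03,.0625),(-.127,.03,.0625)],(255,0,255),False)
    pl([(-.1495,-.03,.04),(-.1495,.03,.04)],(255,0,255),False)
    pl([("b",-.05,.005),("e",-.05,.005),("e",.05,.005),("b",.05,.005)],(255,128,0))
    cv2.imwrite(f'pics/fit_{c}.png',im[:330,200:560,::-1])
E
```

```text
[ 0.5511 -0.004   1.7769  0.1799]
w2 (0.148, 0, 0.06) [ 0.6 -0.1]
w2 ('e', -0.05, 0.006) [1.  0.3]
w2 ('e', 0.05, 0.006) [-0.1 -0.3]
w3 ('b', 0.05, 0.006) [-0.1 -1.7]
w3 ('b', -0.05, 0.006) [-0.2  1.3]
w2 (0.045, 0.033, 0.042) [ 2.5 -0.8]
w2 (0.045, -0.033, 0.042) [-1.2 -0.2]
w1 (0.045, 0.033, 0.042) [2.1 0.8]
w1 (0.045, -0.033, 0.042) [-2.8  2.8]
w2 (0.1, 0, 0.06) [0.4 2.4]
top ('e', 0.05, 0.006) [0.4 0.4]
top ('e', -0.05, 0.006) [-0.5 -0. ]
top ('b', 0.05, 0.006) [ 1.3 -0.3]
top ('b', -0.05, 0.006) [ 0.2 -0.7]
top (0.148, 0, 0.06) [-0.9 -0. ]
side (0.148, 0, 0.06) [-0.3 -0.6]
side ('b', 0.05, 0.006) [-1.3 -0.8]
side ('b', -0.05, 0.006) [ 0.2 -0.9]
side ('e', 0.05, 0.006) [-0.6  0.4]
('w',) [ 0.5509 -0.0034  1.7805  0.1792]
('t', 's') [ 0.5519 -0.0062  1.7756  0.1823]
```

```bash
python3 -c "
import cv2,numpy as np
a=cv2.imread('pics/fit_w2.png');b=cv2.imread('pics/fit_w3.png');cv2.imwrite('pics/fit23.png',np.hstack([a,b]))"
```

```text
(no output)
```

View pics/fit23.png

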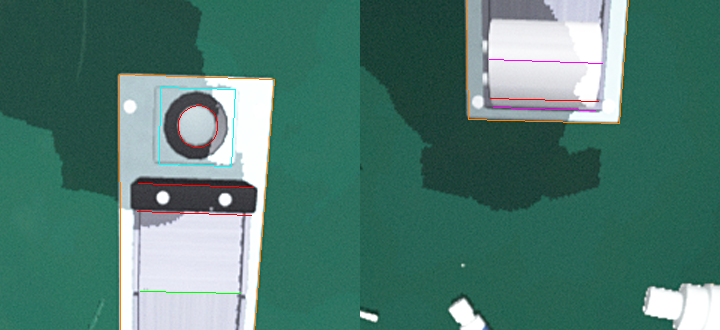

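The overlay now fits to about 2 mm, and the wrist-only and fixed-camera fits agree. The enlarged crop confirms the aluminium can with its studs in the gutter. Before the approach I'll check clearance to the things near the low end.

```bash
cat >> h.py <<'E'
V=(.551,-.0042,1.778); A=V[2]-np.pi/2
def C(x,y,z): 
    c,s=np.cos(V[2]),np.sin(V[2]); return [V[0]+c*x-s*y,V[1]+s*x+c*y,z]
def inC(p):
    c,s=np.cos(V[2]),np.sin(V[2]); d=np.array(p[:2])-V[:2]; return np.array([c*d[0]+s*d[1],-s*d[0]+c*d[1],p[2]])
E
python3 - <<'E'
from h import *
d=np.load('pics/w3.png.npz');f=dict(zip(("fx","fy","cx","cy"),d['k']),cam_to_world=d['T'])
for q in((300,300),(340,362),(320,365)): print(inC(atz(f,(q[0]/1.5,q[1]/1.5),.015)))
movep(C(-.185,0,.10),rv(A))
move_l(C(-.185,0,.031),.08)
s=get_state();print(s["clock"],inC(s["position"]),s["contact_force"])
f=wrist("w4.png");g=grab_frame("side");save("s4.png",g["img"][165:300,200:360],5)
E
```

```text
[-0.27713579  0.05602209  0.015     ]
[-0.32465358  0.02739369  0.015     ]
[-0.3274843   0.04220468  0.015     ]
8.35 [-0.18529767 -0.00042024  0.03151502] [-0.16204764 -0.42177569 -0.33090049]
```

View pics/w4.png

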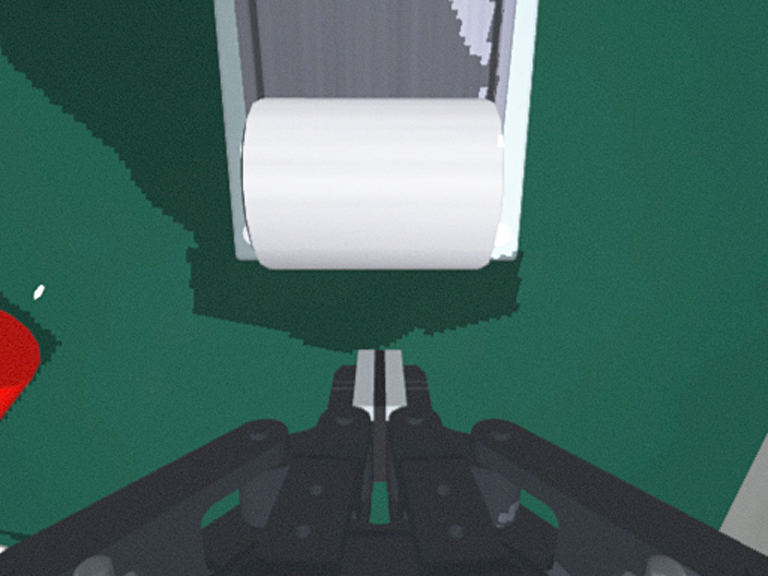

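View pics/s4.png

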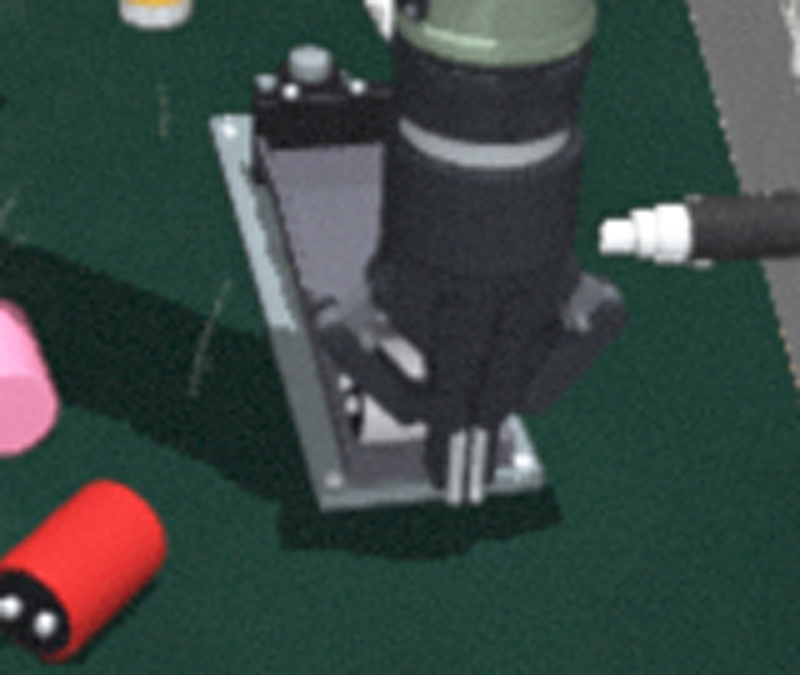

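The fingers are centred behind the can: can centre about (373,183), finger tips (380,352). The way is clear, so I'll push the first stretch and check.

Run:
```python
from h import *
def cz(x): return .015+(x+.143)*np.tan(np.radians(7))+.0226
def tcp(xc): return C(xc-.0335,0,cz(xc)-.008)
print(tcp(-.127))
move_l(C(-.164,0,.0315),.05)
r=move_l(tcp(-.09),.035,until_force=10)
s=get_state();print(r,s["clock"],inC(s["position"]),s["contact_force"])
f=wrist("w5.png")
```

```text
[np.float64(0.5840187331911793), np.float64(-0.16126690694875775), np.float64(0.03156455297444647)]
False 10.3333 [-1.23672298e-01  7.26316438e-06  3.60688291e-02] [-0.39305051 -0.47351761  0.47905494]
```

View pics/w5.png

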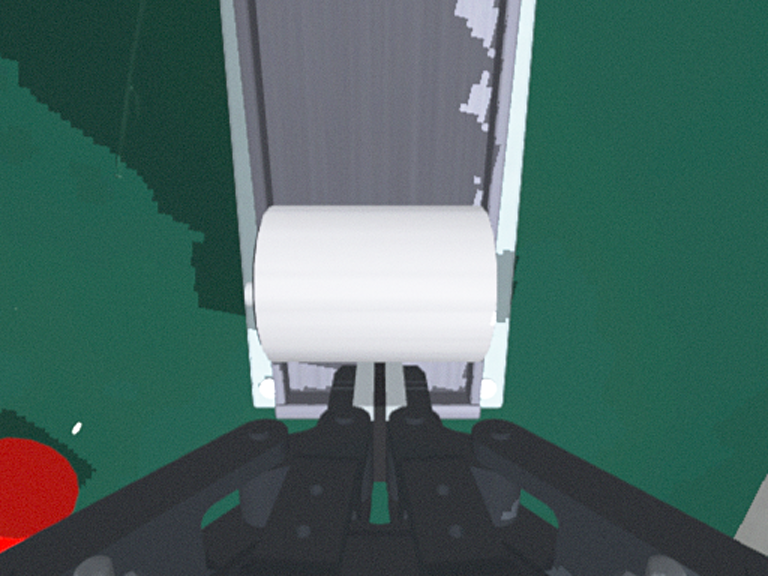

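The can, at (375,283), is being pushed square with its lip behind it. I'll continue up over the crest.

Run:
```python
from h import *
def cz(x): return .015+(x+.143)*np.tan(np.radians(7))+.0226
def tcp(xc): return C(xc-.0335,0,cz(xc)-.008)
r=move_l(tcp(.03),.04,until_force=10)
s=get_state();print(r,s["clock"],inC(s["position"]),s["contact_force"])
f=wrist("w6.png")
if not r:
    r=move_l(C(.053-.0335,0,.052),.03,until_force=10)
    s=get_state();print(r,s["clock"],inC(s["position"]),s["contact_force"])
    sleep(.6)
    f=wrist("w7.png")
a=cv2.imread('pics/w6.png');b=cv2.imread('pics/w7.png');cv2.imwrite('pics/w67.png',np.hstack([a[:450,180:580],b[:450,180:580]]))
```

```text
False 13.5583 [-3.55601005e-03  2.27351388e-05  5.08186468e-02] [-0.51121396 -0.44226685  0.18743115]
False 14.525 [ 1.94559515e-02 -5.93529763e-05  5.20133017e-02] [ 0.77976703 -0.65438717 -0.10880869]
```

View pics/w67.png

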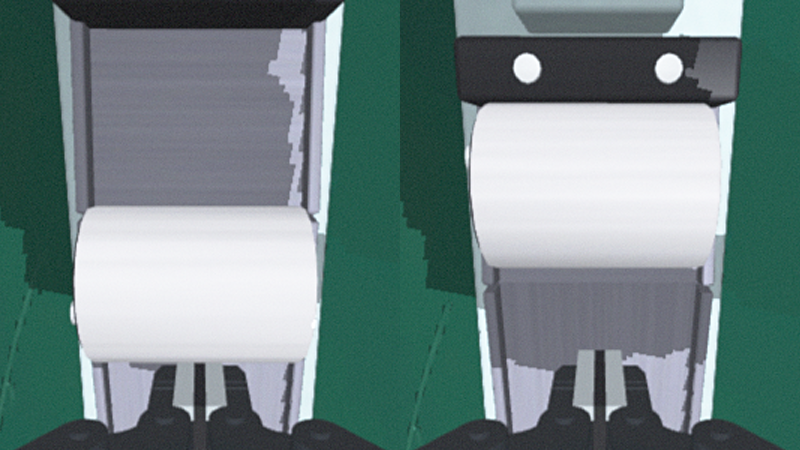

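w67 shows the can lying square against the stop block and past the crest, centred at about (595,185) in the right half, with the fingers clear of it. I'll raise the fingers, take a second look, then press the button.

Run:
```python
from h import *
move_l(C(.015,0,.15),.15)
f=wrist("w8.png")
for n in("start_top","can"):
    for r in tip_of("wrist",n)[:2]: print(n,np.round(r["centre"],1),round(r["score"],2),np.round(inC(atz(f,r["centre"],.06 if n!="can" else .056)),4))
move_l(C(.148,0,.15),.15)
move_l(C(.148,0,.068),.1)
s=get_state();print(s["clock"],inC(s["position"]),s["contact_force"])
g=grab_frame("side");save("s8.png",g["img"][145:245,210:330],6)
```

```text
can [255.6 107.7] 0.68 [ 0.0779 -0.0011  0.056 ]
can [ 54.8 265.4] 0.6 [-0.0471  0.1631  0.056 ]
18.125 [ 0.14788718 -0.00053463  0.06850352] [0.69135169 0.33269517 0.65754374]
```

View pics/w8.png

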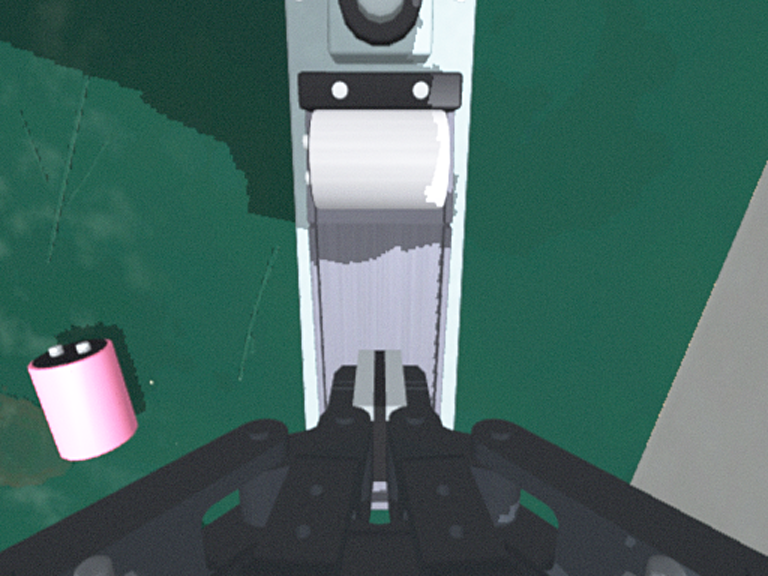

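View pics/s8.png

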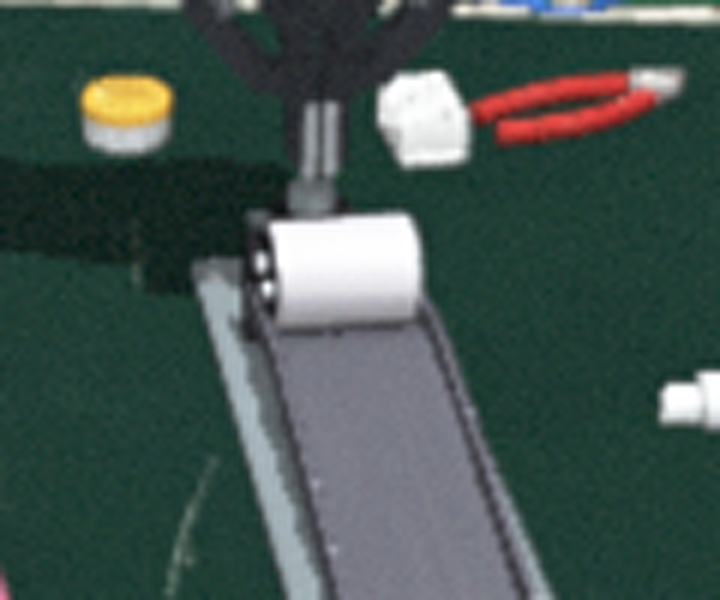

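The can reads x = 77.9 mm, so it is home. The side view shows the fingertips at (320,140) just above the button cap at (313,190). Pressing now.

Run:
```python
from h import *
for z in (.0575,.0555,.0535):
    r=move_l(C(.148,0,z),.03,until_force=9)
    s=get_state();print(z,r,s["clock"],inC(s["position"]).round(4),s["contact_force"].round(2))
    if r: break
sleep(.15);s=get_state();print(inC(s["position"]).round(4),s["contact_force"].round(2))
g=grab_frame("side");save("s9.png",g["img"][145:245,210:330],6)
```

```text
0.0575 False 18.675 [ 0.148  -0.0005  0.0577] [1.02 0.33 2.21]
0.0555 False 18.925 [ 0.148  -0.0004  0.0557] [1.42 0.79 2.67]
0.0535 False 19.175 [ 0.148  -0.0005  0.054 ] [ 0.73 -0.48  7.94]
[ 0.148  -0.0005  0.054 ] [-0.71  0.11  7.5 ]
```

View pics/s9.png

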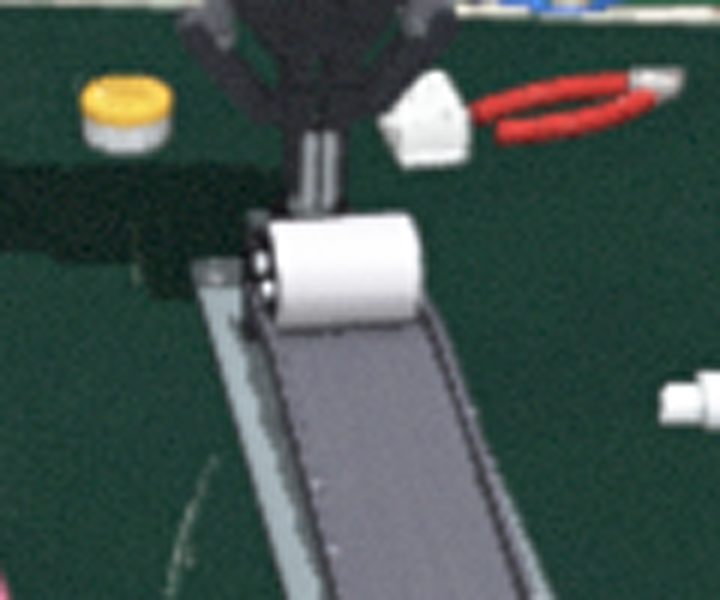

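The tip reached z = 54.0 mm, which is the full 6 mm of travel, and the force rose to 7.5 N as the button bottomed. The can did not move. I'll release, back away and check.

Run:
```python
from h import *
move_l(C(.148,0,.16),.1)
movep(C(.03,0,.2),rv(A))
sleep(.3)
f=wrist("w10.png")
for n in("start_top","can"):
    for r in tip_of("wrist",n)[:2]: print(n,np.round(r["centre"],1),round(r["score"],2),np.round(inC(atz(f,r["centre"],.06 if n!="can" else .056)),4))
g=grab_frame("side");save("s10.png",g["img"][145:245,210:330],6)
s=get_state();print(s["clock"],s["contact_force"])
```

```text
start_top [254.6  35.9] 0.68 [ 0.1475 -0.0007  0.06  ]
can [250.4 122.7] 0.94 [0.0793 0.0027 0.056 ]
can [ 82.1 254.1] 0.88 [-0.0476  0.1682  0.056 ]
21.6583 [ 0.00657444 -0.02085773 -0.37721157]
```

View pics/w10.png

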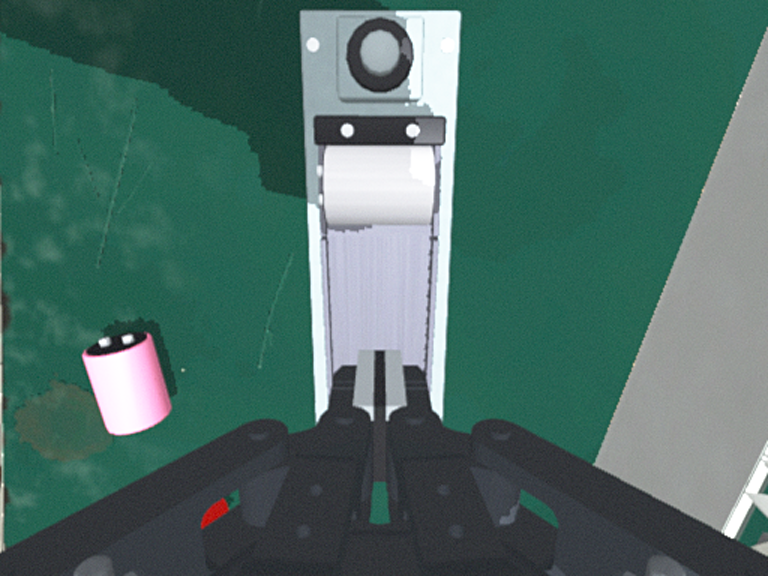

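View pics/s10.png

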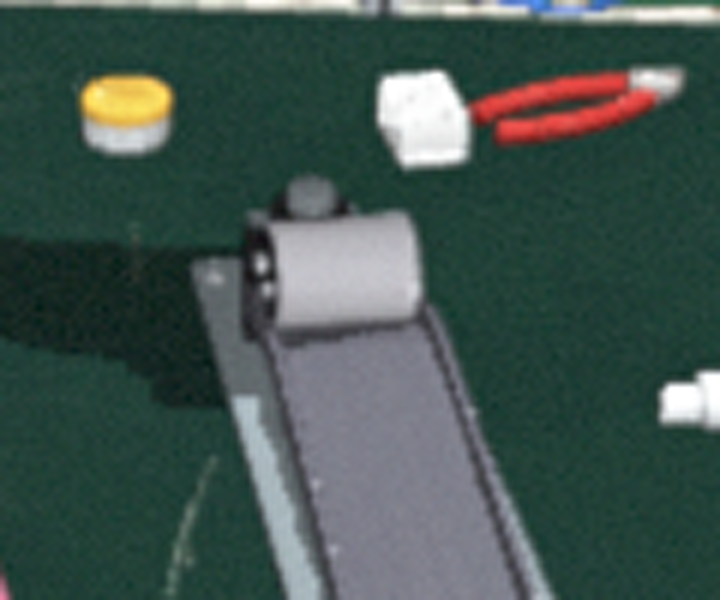

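The can lies square against the stop block at (378,185) in w10. In s10 the button cap stands up again at (312,195), and the gripper is clear of everything. Handing in.

```bash
python3 -c "
from cell import *
sign_off()"
```

```text
the job is handed in; nothing more can be done
```

The can is home in the seat against the stop block, the start button was pressed and came up again, and I handed the job in at about 22 s. No verdict is reported.

- **Push:** With shut fingers I pushed the aluminium can up the gutter at about half its height. I stopped just past the crest, and it rolled the rest of the way into the seat. No push tripped the 10 N force stop, and the force readings after each one stayed around 1 N or less.
- **Button:** I pressed the button until it bottomed, with the tip at z = 54.0 mm (6 mm of travel) and about 7.5 N, then released it.
- **Last checks:** The can reads x = 77.9 mm before the press and 79.3 mm after (network estimates, good to about 2 mm). It looks square in the gutter and the button cap stands up. The gripper is 0.2 m above the bench and touching nothing. The heatsink and tin look unmoved; I did not view the attenuator and screwdriver again, but the arm did not come near them.
- **What disagreed:** The first cradle pose, from network points only, was about 6 mm off against the pictures. I replaced it with a fit to the plate corners, crest and button, and the wrist and fixed cameras then agreed to about 3 mm.

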